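Open a laundry-liquid jug: dosing cup off, push-and-turn safety cap open

ROBOT

A 7-joint arm with a two-finger parallel gripper is mounted at the origin on a cart in front of the work surface, level with it; the furniture and walls round the work are solid. World frame = base frame: x ahead of the robot, y to its left, z up, the work surface at z = 0. Lengths are in m, angles in rad, forces in N, time in s.
With the tool pointing down it reaches from about 0.4 to 0.85 m from the base axis. Payload 4.5 kg.
Tool frame: the origin (TCP) lies where the fingers leave the gripper's body, on its centre line; the fingertips stand 64 mm ahead of it and the grasp point (between the pads) lies 45 mm ahead of it; z points along the fingers, y is the line along which they close (so a half turn about z gives the same grasp; the last joint's range is limited). The gripper opens to 88 mm and grips with 3 to 60 N. Pads are 18 mm wide; open, the fingers measure 123 mm over their backs; the gripper's body (75 mm by 187 mm) begins 45 mm behind the grasp point.
Start: joints at [1.138, 0.689, -0.195, 1.565, 0.157, 0.902, -0.215], TCP at [0.281, -0.558, 0.303] pointing down, gripper open.
Joint ranges: [-3.01, 3.01], [-0.46, 2.08], [-1.47, 1.51], [0.13, 2.56], [-1, 4.14], [0.04, 2.09], [-2.66, 2.66]. Speed limits (rad/s): [2.57, 2.57, 3.14, 3.14, 3.14, 3.14, 3.14].

INTERFACE

Orientations are given as a unit quaternion [x, y, z, w].
In Python, from plant import r gives the robot as it stands.
- The arm moves only by the tool play_rows, never from a script. Its arguments are lists of equal length, an entry for each row: "translation": the shift along the tool's x, y, z in m, a list of three; "delta_rot": the turn, a rotation vector about the tool's x, y, z in degrees, a list of three; "grip": the opening, from -1 (shut) to 1 (fully open). In form: {"translation": [[x, y, z], ...], "delta_rot": [[rx, ry, rz], ...], "grip": [grip, ...]}. A call has 1 to 20 rows; each row shifts and turns the commanded pose from where the row before left it, along the tool's axes as they then stand; what a row does not reach is not made up. A row lasts 1/8 s, in which the tool goes at most 62.5 mm and 10.7 degrees, less where a joint would pass 70% of its speed; a pose out of reach is approached as far as the arm can. A call with a gripper value outside its range is refused whole. The fingers move at their own pace and stop on an object; "squeeze" is the grip in N (left out, the last holds). Time passes only in rows, so rows that do not move let the fingers close. It gives the time, the measured TCP pose, the force, the opening and the grip force at its end, in the units of the state.
- r.get_state(): the state, without advancing time (a new reading comes with each control period).
- r.snapshot(name): name is "side" or "top" or "wrist"; returns the picture (480x640x3 uint8, blue, green, red); there is no depth.
- r.get_calibration(name): a dict with "intrinsics" (3x3 intrinsics, pixels), "k1" (the pictures are not rectified: a ray, as slopes to the right and down, at radius r is drawn at 1 + k1 r^2 times it, then the intrinsics apply), "eye" and "rotation" of the camera in the world. Camera axes: x right, y up, looking along -z (the intrinsics and any distortion apply to the point x, -y, -z); pixel columns grow to the right and rows downward; lengths in m; the calibration is good to about 2 mm. A picture is of the moment at which its call begins: read the wrist's pose just before it. get_calibration takes no time and is no camera call; for the wrist camera it gives the pose at the moment of the call.
- r.finish_job(): hands the job in; it is judged then, once.
Trained networks look in the newest picture that a camera, given by its name, has taken for a name from the list of things; names that differ only in an ending like _2 or _b are one class to them, and where a whole thing is asked for, a point or a joint stands for the part that bears it (a point fixed in the world has none). Each returns a list of dicts, best first, with "confidence" (0 to 1); they miss things now and then, are a little off and sometimes report something else, mostly with a low value. They report only what shows in the picture. A call takes as long as a camera call. They do not tell look-alikes from the thing itself.
- r.look_for(camera, target): "point" ([x, y, z] in m, in world coordinates, good to about 4 mm: the middle of the surface that is visible of it).
- r.silhouettes(camera, target): "pixels" (480x640 bool, what is visible of it).
The state is a dict: "clock": time; "q": joint angles; "qd": joint speeds; "joint_torque": joint torques, N m; "tool_pos": TCP position; "eef_rot": TCP orientation; "contact_force": force on the tool from outside, world axes, zero at the start; "moment": the same for the moment, N m; "opening": opening from 0.0 (shut) to 1.0 (fully open); "finger_force": force on a finger pad.
Only numpy, scipy, OpenCV 4.12 (cv2) and the standard library are available. Lean on these libraries where they do the work, as an engineer would, in place of code of your own. Each camera call takes 0.05 s, during which the arm holds its last target. There are 200 camera calls.

TASK

Get the blue laundry-liquid jug ready to pour: pull the clear dosing cup straight up off its snap fit and stand it gently on the worktop, mouth down. Then press the orange child-safety cap down, keep it pressed while you twist it a quarter turn counter-clockwise, lift it free and finish while still gripping it, held level with its underside a few centimetres straight above the open mouth so that drips fall back in. Leave the jug standing where it is and do not disturb the mug, tape roll and peg.

Things in the scene. Friction and masses are not known exactly. Their poses are not given: they have to be found in the camera images.
- jug: Squat dark-blue jug with white bubble labels and a loop handle, loose, full (1.5 to 2 kg: stays put under pulls below 12 N). Body 100 (its x) by 150 (its y) by 122 mm high; the handle reaches 115 mm from the centre at +y, up to 110 mm high. Origin: centre of the underside; z up. On its top, centred: a collar 55 mm wide, 122 to 136 mm high, then the neck, 31 mm wide, with bayonet lugs out to 41 mm.
- mouth (a point): Centre of the rim of the jug's open mouth, on the jug's axis, 162 mm above its underside; axes as the jug's (z up).
- cup: Clear dosing cup, upside down over the cap, 62 mm across, 57 mm high, wall 2 mm, 40 g. Origin: centre of its open rim, which faces down and rests on the jug's shoulder, 122 mm above the jug's underside, on the jug's axis; z points to its closed top. Its turn about z does not matter.
- cup_top (a point): Centre of the cup's closed top. The side is straight: grip the cup within 35 mm below this point. Three sprung tabs in the lowest 12 mm of its wall are snapped under a bead on the jug's collar: a straight upward pull of 5 to 9 N over the first 8 mm frees it; raised 60 mm it is clear of the cap.
- cap: Orange ribbed safety cap, inside the clear cup at first, 50 mm across, 32 mm high, 40 g. Origin: centre of its open underside; z up. Locked: on the jug's axis, origin 142 mm above the jug's underside, its x along the jug's x. Two inner lugs sit under the neck's bayonet lugs: it cannot be pulled off, nor turned over 5 degrees, until pressed down 4 mm; at 6 mm its skirt meets the collar.
- cap_top (a point): Centre of the cap's flat top with two white turn arrows, 32 mm above its lower edge. Kept pressed, the cap turns counter-clockwise seen from above (clockwise is blocked); it lifts off between 60 and 125 degrees of turn, best at 80 degrees (1.4 rad). Grip its side with the fingertips 8 mm or more above its lower edge, or they meet the collar when it goes down.
- cap_spring (a joint): Spring liner inside the cap, pressing on the neck: 0 m when locked, -0.004 when the cap is down far enough to turn, -0.006 fully down, +0.0015 with the cap off. Pressing takes 6 N to start, 10 N at 4 mm, 12 N at 6 mm.
- mug: Bystander: low white ceramic mug, 94 x 126 x 69 mm, origin at the underside, to the right at the back. Do not move it.
- tape: Bystander: roll of cream masking tape lying flat, 104 mm across, 25 mm high, near the front edge on the right. Do not move it.
- peg: Bystander: wooden clothes peg lying flat, 15 x 72 x 12 mm, near the front edge on the left. Do not move it.
Things that resemble listed ones, but are neither listed nor needed, are in the scene too. What is shaped like the cup but purple or turquoise is not meant.

How it is judged:
By the outcome, as a careful person would: the job done as asked, in the order asked, and still so for the second after the job is handed in, while the arm keeps its last pose, push and grip.
It also fails if it takes over 56 s, if anything falls off the work surface, if the arm or the gripper's body presses on something with over 40 N, if the wrist force passes 120 N, or if a joint passes its speed limit or range.

## Working session

There is one attempt and no reset: what is moved stays moved. The work goes in short steps, Python scripts to look and compute and a tool call to move; the robot and the scene stay as the last step left them, time stands still between calls to the robot, and variables do not carry over. Pictures are saved under pics/ and viewed, at most 10 in all, crops included, and the job is handed in when it is done.

Besides the shell and the picture viewer there is one more tool, called by a JSON object that holds its "api" and its "payload". play_rows: Moves the arm, as the interface text tells. Its arguments: {"type":"object","properties":{"translation":{"type":"array","items":{"type":"array","items":{"type":"number"}}},"delta_rot":{"type":"array","items":{"type":"array","items":{"type":"number"}}},"grip":{"type":"array","items":{"type":"number"}},"squeeze":{"type":"number"}},"required":["translation","delta_rot","grip"]}

```bash
mkdir -p pics; python3 - <<'E'
from plant import r
import cv2,numpy as np
s=r.get_state();print({k:np.round(v,3) for k,v in s.items()})
a=[]
for c in("side","top"):
    im=r.snapshot(c);a.append(im)
    for t in("jug","cup","cap","mug","tape","peg"):
        for d in r.look_for(c,t)[:4]:print(c,t,np.round(d["point"],3),round(d["confidence"],2))
for n,i in zip(("side","top"),a):cv2.imwrite(f"pics/{n}0.png",i)
E
```

```text
{'clock': np.float64(0.0), 'q': array([ 1.138,  0.69 , -0.195,  1.566,  0.157,  0.903, -0.215]), 'qd': array([ 0.   , -0.001,  0.001, -0.   ,  0.001,  0.002,  0.   ]), 'joint_torque': array([ 0.0000e+00, -5.2757e+01, -1.2670e+00, -1.5343e+01, -5.3000e-02,
        7.0000e-03,  0.0000e+00]), 'tool_pos': array([ 0.281, -0.558,  0.302]), 'eef_rot': array([ 0.973,  0.231, -0.   , -0.001]), 'contact_force': array([ 0.242, -0.073,  0.03 ]), 'moment': array([-0.015,  0.038,  0.023]), 'finger_force': np.float64(0.0), 'opening': np.float64(1.002)}
side jug [0.467 0.163 0.097] 0.94
side cup [ 0.588 -0.078  0.053] 0.91
side cup [0.541 0.274 0.054] 0.76
side cup [0.488 0.122 0.176] 0.67
side mug [ 0.58  -0.3    0.045] 0.7
side mug [0.486 0.122 0.178] 0.45
side tape [ 0.412 -0.317  0.021] 0.88
side peg [0.461 0.157 0.101] 0.63
side peg [0.394 0.274 0.009] 0.53
top jug [0.478 0.096 0.112] 0.65
top cup [ 0.587 -0.096  0.058] 0.93
top cup [0.49  0.101 0.179] 0.74
top cup [0.546 0.26  0.056] 0.66
top mug [ 0.581 -0.312  0.018] 0.75
top tape [ 0.412 -0.337  0.024] 0.97
top peg [0.386 0.27  0.01 ] 0.51
```

View pics/side0.png

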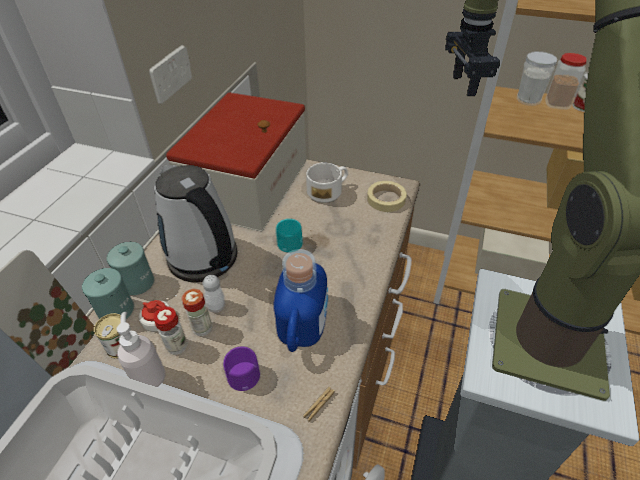

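View pics/top0.png

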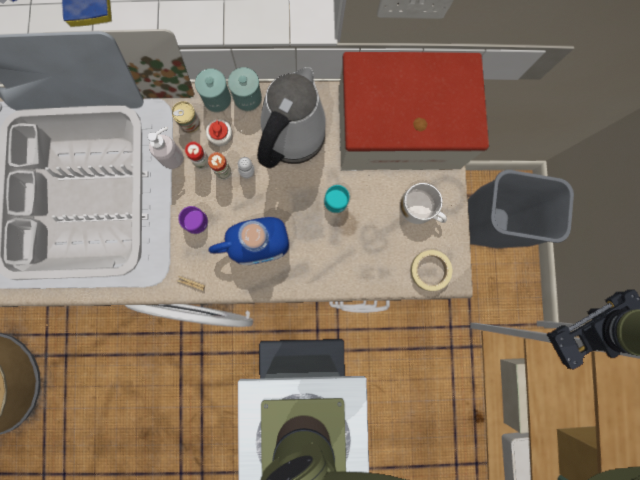

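The cup in question sits on the jug: side px (299,265), top px (253,236). The teal and purple cups are decoys. The jug handle points about +y. I'll refine the jug axis by fitting silhouettes in both views.

```bash
cat > h.py <<'E'
from plant import r
import cv2,numpy as np
from scipy.optimize import minimize
def proj(c,P):
    P=np.atleast_2d(P);R=np.array(c["rotation"]);K=np.array(c["intrinsics"])
    p=(P-np.array(c["eye"]))@R
    s=np.c_[p[:,0],-p[:,1]]/-p[:,2:3]
    s=s*(1+c["k1"]*(s**2).sum(1,keepdims=True))
    return s@K[:2,:2].T+K[:2,2]
def cyl(x,y,z0,z1,rad):
    t=np.linspace(0,2*np.pi,48,endpoint=False)
    return np.array([[x+rad*np.cos(a),y+rad*np.sin(a),z] for z in(z0,z1) for a in t])
def hullmask(px,S=4):
    m=np.zeros((480*S,640*S),np.uint8)
    cv2.fillConvexPoly(m,cv2.convexHull(np.round(px*S+S/2-.5).astype(np.int32)),1)
    return cv2.resize(m.astype(np.float32),(640,480),interpolation=cv2.INTER_AREA)
def fit(masks,cals,x0,z0,z1,rad,shift=True):
    def cost(p): return sum(np.abs(hullmask(proj(c,cyl(p[0],p[1],z0,z1,rad)))-m).sum()/m.sum() for m,c in zip(masks,cals))
    b=minimize(cost,x0,method="Nelder-Mead",options=dict(initial_simplex=np.array(x0)+[[0,0],[.01,0],[0,.01]],xatol=1e-4))
    return b.x,b.fun
E
python3 - <<'E'
from h import *
M=[];C=[]
for c,near in(("side",(299,265)),("top",(253,236))):
    r.snapshot(c);cal=r.get_calibration(c)
    print(c,np.round(cal["eye"],3))
    for d in r.silhouettes(c,"cup"):
        m=d["pixels"];cx=np.argwhere(m).mean(0)[::-1];print(c,cx.round(1),m.sum(),round(d["confidence"],2))
        if np.hypot(*(cx-near))<20:M.append(m.astype(np.float32));C.append(cal);
    j=r.silhouettes(c,"jug")[0]["pixels"];
    cv2.imwrite(f"pics/j{c}.png",j*255)
for S in([0],[1],[0,1]):
    print(fit([M[i] for i in S],[C[i] for i in S],[.49,.115],.122,.179,.031))
# jug yaw from top silhouette
ys,xs=np.nonzero(j);K=C[1]
# intersect with z=.1 numerically through local affine
o=np.array([.49,.11,.1]);p0=proj(K,o)[0];A=np.c_[(proj(K,o+[.01,0,0])[0]-p0)/.01,(proj(K,o+[0,.01,0])[0]-p0)/.01]
w=np.linalg.solve(A,(np.c_[xs,ys]-p0).T).T+o[:2]
w=w-w.mean(0);v=np.linalg.svd(w,full_matrices=False)[2][0];v=v*np.sign(v[1]);print("jug y dir deg from world y",np.degrees(np.arctan2(-v[0],v[1])))
E
```

```text
side [0.251 0.647 0.82 ]
side [288.3 234.6] 736 0.63
side [298.9 270.1] 1287 0.61
top [ 3.540e-01 -1.000e-03  1.173e+00]
top [336.8 198.6] 554 0.91
top [192.2 219.6] 683 0.89
top [253.4 235.7] 705 0.79[ WARN:0@4.334] global loadsave.cpp:1063 imwrite_ Unsupported depth image for selected encoder is fallbacked to CV_8U.
Traceback (most recent call last):
  File "h.py", line 19, in fit
    b=minimize(cost,x0,method="Nelder-Mead",options=dict(initial_simplex=np.array(x0)+[[0,0],[.01,0],[0,.01]],xatol=1e-4))
  File "h.py", line 18, in cost
    def cost(p): return sum(np.abs(hullmask(proj(c,cyl(p[0],p[1],z0,z1,rad)))-m).sum()/m.sum() for m,c in zip(masks,cals))
                        ~~~^^^^^^^^^^^^^^^^^^^^^^^^^^^^^^^^^^^^^^^^^^^^^^^^^^^^^^^^^^^^^^^^^^^^^^^^^^^^^^^^^^^^^^^^^^^^^^^
  File "h.py", line 18, in <genexpr>
    def cost(p): return sum(np.abs(hullmask(proj(c,cyl(p[0],p[1],z0,z1,rad)))-m).sum()/m.sum() for m,c in zip(masks,cals))
                                            ~~~~^^^^^^^^^^^^^^^^^^^^^^^^^^^^
  File "h.py", line 6, in proj
    p=(P-np.array(c["eye"]))@R
      ~~~~~~~~~~~~~~~~~~~~~~^~
ValueError: matmul: Input operand 1 has a mismatch in its core dimension 0, with gufunc signature (n?,k),(k,m?)->(n?,m?) (size 4 is different from 3)
```

{"api": "play_rows", "payload": {"translation": [[0.02,0,0],[0.03,0,0],[0.03,0,0],[0.03,0,0],[0.03,0,0],[0.03,0,0],[0.03,-0.02,0],[0.03,-0.04,0],[0,-0.05,0],[0,-0.05,0],[0,-0.05,0],[0,-0.05,0],[0,-0.05,0],[0,-0.05,0],[0,-0.05,0]], "delta_rot": [[0,0,0],[0,0,0],[0,0,0],[0,0,0],[0,0,0],[0,0,0],[0,0,0],[0,0,0],[0,0,0],[0,0,0],[0,0,0],[0,0,0],[0,0,0],[0,0,0],[0,0,0]], "grip": [1,1,1,1,1,1,1,1,1,1,1,1,1,1,1]}}

```text
clock: 2.88
tool_pos: [0.3021, -0.0862, 0.303]
eef_rot: [0.973, 0.232, 0.001, -0.0]
contact_force: [0.7, 0.8, -0.2]
opening: 0.999
finger_force: 0.0
```

```bash
sed -i 's/R=np.array(c\["rotation"\])/R=Rotation.from_quat(c["rotation"]).as_matrix()/; 3a from scipy.spatial.transform import Rotation' h.py
python3 - <<'E'
from h import *
print(np.round(r.get_state()["q"],2))
M=[];C=[]
for c,near in(("side",(299,265)),("top",(253,236)),("wrist",None)):
    im=r.snapshot(c);cal=r.get_calibration(c)
    if c=="wrist":cv2.imwrite("pics/w1.png",im)
    for d in r.silhouettes(c,"cup"):
        m=d["pixels"];cx=np.argwhere(m).mean(0)[::-1];
        nr=near if near else proj(cal,[.485,.113,.16])[0]
        print(c,cx.round(1),m.sum(),round(d["confidence"],2),np.round(nr))
        if np.hypot(*(cx-nr))<30:M.append(m.astype(np.float32));C.append(cal);break
for S in([[i] for i in range(len(M))]+[[0,1],range(len(M))]):
    print(list(S),fit([M[i] for i in S],[C[i] for i in S],[.49,.115],.122,.179,.031))
j=r.silhouettes("top","jug")[0]["pixels"]
ys,xs=np.nonzero(j);K=C[1]
o=np.array([.49,.11,.1]);p0=proj(K,o)[0];A=np.c_[(proj(K,o+[.01,0,0])[0]-p0)/.01,(proj(K,o+[0,.01,0])[0]-p0)/.01]
w=np.linalg.solve(A,(np.c_[xs,ys]-p0).T).T+o[:2]
w=w-w.mean(0);v=np.linalg.svd(w,full_matrices=False)[2][0];v=v*np.sign(v[1]);print("jug yaw",np.degrees(np.arctan2(-v[0],v[1])))
E
```

```text
[ 0.25  0.32 -0.16  2.42  0.12  0.41 -1.12]
side [240.6 368. ] 1261 0.95 [299 265]
side [298.8 270.5] 1228 0.89 [299 265]
top [192.5 220. ] 604 0.98 [253 236]
top [253.4 235.6] 715 0.95 [253 236]
[0] (array([0.49086874, 0.10423041]), np.float64(0.06967630237340927))
[1] (array([0.48759871, 0.10234846]), np.float64(0.0475524477660656))
[0, 1] (array([0.48911638, 0.1031412 ]), np.float64(0.16491708159446716))
[0, 1] (array([0.48911638, 0.1031412 ]), np.float64(0.16491708159446716))
jug yaw 9.564542286605048
```

{"api": "play_rows", "payload": {"translation": [[0.02,-0.005,0],[0.03,-0.01,0],[0.03,-0.01,0],[0.04,-0.015,0],[0.04,-0.015,0],[0.04,-0.015,0],[0.03,-0.01,0],[0.022,-0.005,0],[0,0,0],[0,0,0]], "delta_rot": [[0,0,0],[0,0,0],[0,0,0],[0,0,0],[0,0,0],[0,0,0],[0,0,0],[0,0,0],[0,0,0],[0,0,0]], "grip": [1,1,1,1,1,1,1,1,1,1]}}

```text
clock: 4.47
tool_pos: [0.4884, 0.0993, 0.3023]
eef_rot: [0.973, 0.23, -0.001, 0.0]
contact_force: [-0.3, 0.0, -0.1]
opening: 0.999
finger_force: 0.0
```

```bash
python3 - <<'E'
from h import *
s=r.get_state();print(np.round(s["q"],2),s["tool_pos"],s["eef_rot"])
cal=r.get_calibration("wrist");im=r.snapshot("wrist")
print(proj(cal,[.489,.103,.179]),proj(cal,[.489,.103,.122]),cal)
for n in("cup","cap"):
  for d in r.silhouettes("wrist",n):
    m=d["pixels"].astype(np.float32);print(n,np.argwhere(m).mean(0)[::-1].round(1),m.sum(),d["confidence"])
    print(fit([m],[cal],[.489,.103],*((.122,.179,.031) if n=="cup" else (.142,.174,.025))))
p=proj(cal,cyl(.489,.103,.122,.179,.031)).round().astype(int)
for q in p:cv2.circle(im,tuple(map(int,q)),1,(0,255,0),-1)
cv2.imwrite("pics/w2.png",im)
E
```

```text
[-0.21  0.53 -0.12  1.94  0.1   0.68 -1.5 ] [0.48843738 0.09931144 0.30234414] [ 9.73119012e-01  2.30301144e-01 -8.06048833e-04  3.49704932e-04]
[[310.12073744 259.015935  ]] [[311.41642255 229.97602842]] {'intrinsics': array([[427.01264717,   0.        , 316.89493143],
       [  0.        , 427.01264717, 239.81949874],
       [  0.        ,   0.        ,   1.        ]]), 'k1': -0.10251255907329285, 'eye': array([0.55333249, 0.13150639, 0.38440936]), 'rotation': array([-0.12091346,  0.074273  , -0.52038346,  0.84205968])}
cup [312.4 244.8] 11934.0 0.96
(array([0.49202904, 0.103448  ]), np.float64(0.047940757125616074))
cup [160.8  43.1] 6889.0 0.82
(array([0.15583594, 0.07885938]), np.float64(1.0))
cup [572.1 192.8] 6033.0 0.62
(array([0.15583594, 0.07885938]), np.float64(1.0))
```

View pics/w2.png

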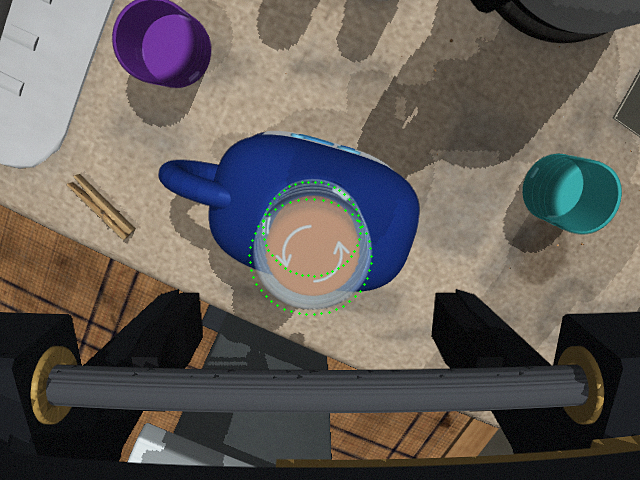

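The picture shows the jug's cup at about (312,245), lined up between the fingers, with the handle to the left and decoys clear. The overlay is within about 3 mm. Descending to grip.

{"api": "play_rows", "payload": {"translation": [[0.003,-0.003,0.01],[0,0,0.016],[0,0,0.016],[0,0,0.016],[0,0,0.016],[0,0,0.012],[0,0,0.008],[0,0,0]], "delta_rot": [[0,0,0],[0,0,0],[0,0,0],[0,0,0],[0,0,0],[0,0,0],[0,0,0],[0,0,0]], "grip": [1,1,1,1,1,1,1,1]}}

```text
clock: 5.62
tool_pos: [0.4901, 0.1048, 0.2083]
eef_rot: [0.973, 0.231, -0.0, 0.0]
contact_force: [0.4, -0.6, 0.6]
opening: 1.002
finger_force: 0.0
```

{"api": "play_rows", "payload": {"translation": [[0,0,0],[0,0,0],[0,0,0],[0,0,0],[0,0,0],[0,0,0]], "delta_rot": [[0,0,0],[0,0,0],[0,0,0],[0,0,0],[0,0,0],[0,0,0]], "grip": [0.5,0.3,0.3,0.3,0.3,0.3], "squeeze": 5}}

```text
clock: 6.38
tool_pos: [0.4905, 0.1049, 0.209]
eef_rot: [0.973, 0.231, 0.0, 0.0]
contact_force: [0.4, 0.0, 3.7]
opening: 0.706
finger_force: 5.0
```

{"api": "play_rows", "payload": {"translation": [[0,0,0],[0,0,0],[0,0,-0.002],[0,0,-0.002],[0,0,-0.002],[0,0,-0.002],[0,0,-0.002],[0,0,-0.003],[0,0,-0.004],[0,0,-0.006]], "delta_rot": [[0,0,0],[0,0,0],[0,0,0],[0,0,0],[0,0,0],[0,0,0],[0,0,0],[0,0,0],[0,0,0],[0,0,0]], "grip": [0.3,0.3,0.3,0.3,0.3,0.3,0.3,0.3,0.3,0.3], "squeeze": 25}}

```text
clock: 7.62
tool_pos: [0.4903, 0.1049, 0.232]
eef_rot: [0.973, 0.231, 0.0, 0.0]
contact_force: [0.5, 0.1, -0.4]
opening: 0.695
finger_force: 25.0
```

{"api": "play_rows", "payload": {"translation": [[0,0,-0.01],[0,0,-0.015],[0,0,-0.02],[0,0,-0.02],[0,0,-0.015],[0,0,-0.01],[0,0,0],[0,0,0]], "delta_rot": [[0,0,0],[0,0,0],[0,0,0],[0,0,0],[0,0,0],[0,0,0],[0,0,0],[0,0,0]], "grip": [0.3,0.3,0.3,0.3,0.3,0.3,0.3,0.3]}}

```text
clock: 8.62
tool_pos: [0.4899, 0.1047, 0.3213]
eef_rot: [0.973, 0.231, -0.001, 0.0]
contact_force: [0.2, -0.2, -0.6]
opening: 0.706
finger_force: 25.0
```

```bash
python3 - <<'E'
from h import *
s=r.get_state();print(s["tool_pos"],s["contact_force"],s["opening"],s["finger_force"])
im=r.snapshot("side")
for n in("cup","cap","jug"):
  for d in r.look_for("side",n):print(n,np.round(d["point"],3),round(d["confidence"],2))
cv2.imwrite("pics/s2.png",cv2.resize(im[120:400,150:450],None,fx=2,fy=2))
E
```

```text
[0.48992063 0.10474764 0.32128788] [ 0.17740716 -0.2385595  -0.64429039] 0.7059621200920975 24.999844271078473
cup [0.543 0.274 0.057] 0.88
cup [0.479 0.132 0.248] 0.65
cup [ 0.607 -0.063  0.013] 0.4
cap [0.476 0.131 0.245] 0.73
cap [0.489 0.113 0.172] 0.7
```

View pics/s2.png

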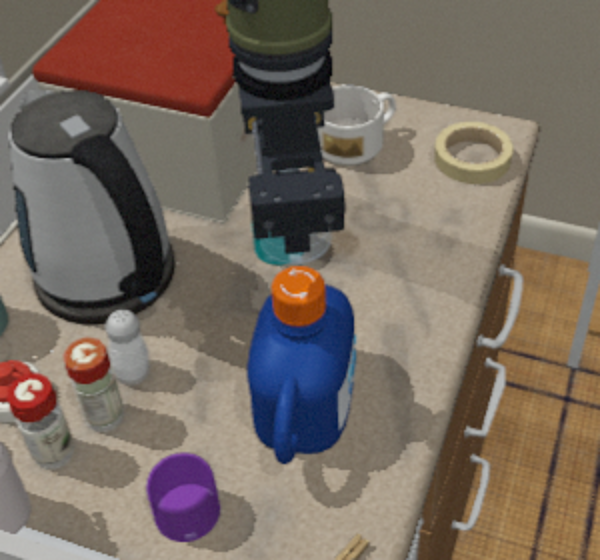

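The side view shows the cup held clear and the orange cap exposed at crop px (300,293). The jug is still standing. Moving the cup to free worktop at about (0.46,-0.13).

{"api": "play_rows", "payload": {"translation": [[-0.01,0.015,0],[-0.015,0.02,0],[-0.02,0.03,0],[-0.02,0.03,0],[-0.02,0.03,0],[-0.02,0.03,0],[-0.015,0.021,0.01],[-0.012,0.02,0.02],[0,0,0.03],[0,0,0.04],[0,0,0.04],[0,0,0.03],[0,0,0.02],[0,0,0.01],[0,0,0.01],[0,0,0.005],[0,0,0]], "delta_rot": [[0,0,0],[0,0,0],[0,0,0],[0,0,0],[0,0,0],[0,0,0],[0,0,0],[0,0,0],[0,0,0],[0,0,0],[0,0,0],[0,0,0],[0,0,0],[0,0,0],[0,0,0],[0,0,0],[0,0,0]], "grip": [0.3,0.3,0.3,0.3,0.3,0.3,0.3,0.3,0.3,0.3,0.3,0.3,0.3,0.3,0.3,0.3,0.3]}}

```text
clock: 10.95
tool_pos: [0.4607, -0.1297, 0.1068]
eef_rot: [0.973, 0.231, 0.0, 0.0]
contact_force: [-0.3, 0.2, -0.2]
opening: 0.699
finger_force: 25.0
```

```bash
python3 - <<'E'
from h import *
s=r.get_state();print(s["q"].round(2),s["tool_pos"],s["contact_force"],s["opening"])
im=r.snapshot("side");cal=r.get_calibration("side")
x,y,z=s["tool_pos"];z0=z-.0865
p=proj(cal,cyl(x,y,z0,z0+.057,.031))
for q in p:cv2.circle(im,tuple(int(v) for v in q.round()),0,(0,255,0),-1)
u,v=proj(cal,[x,y,.05])[0].astype(int)
cv2.imwrite("pics/s3.png",cv2.resize(im[v-70:v+70,u-90:u+90],None,fx=4,fy=4))
E
```

```text
[ 0.2   0.87 -0.03  2.14  0.19  0.14 -1.12] [ 0.46070851 -0.12966958  0.10681652] [-0.3328079   0.15309396 -0.23032977] 0.6990386215713243
```

View pics/s3.png

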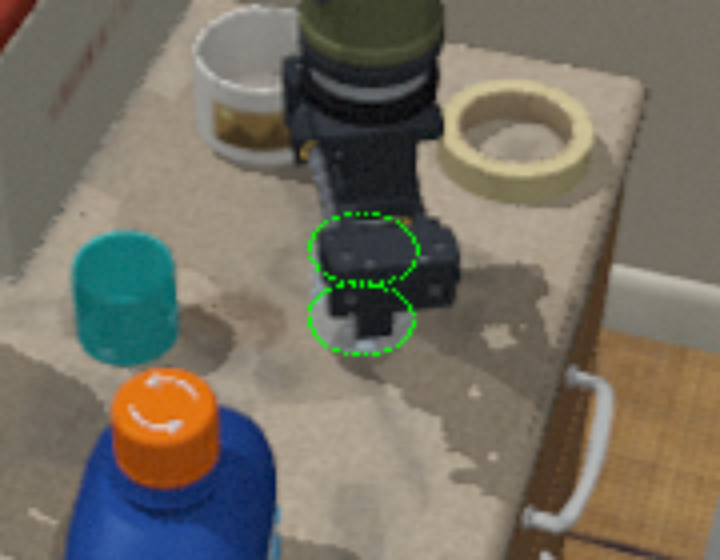

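The cup in the gripper matches the predicted outline at crop px (362,285), so it hasn't slipped. It is about 20 mm above the worktop. Lowering slowly.

{"api": "play_rows", "payload": {"translation": [[0,0,0.004],[0,0,0.004],[0,0,0.004],[0,0,0.002],[0,0,0]], "delta_rot": [[0,0,0],[0,0,0],[0,0,0],[0,0,0],[0,0,0]], "grip": [0.3,0.3,0.3,0.3,0.3]}}

```text
clock: 11.62
tool_pos: [0.4605, -0.1296, 0.0925]
eef_rot: [0.973, 0.231, -0.0, -0.0]
contact_force: [0.3, -0.2, -0.3]
opening: 0.698
finger_force: 25.0
```

```bash
python3 -c "
from h import *
s=r.get_state();print(s['q'].round(3),s['tool_pos'],s['eef_rot'],s['contact_force'])"
```

```text
[ 0.194  0.898 -0.027  2.139  0.197  0.107 -1.123] [ 0.46052747 -0.12958911  0.09251825] [ 9.72883774e-01  2.31294479e-01 -1.58593967e-04 -2.68474378e-05] [ 0.34239525 -0.18884703 -0.31685425]
```

{"api": "play_rows", "payload": {"translation": [[0,0,0.002],[0,0,0.0015],[0,0,0.001],[0,0,0.001],[0,0,0]], "delta_rot": [[0,0,0],[0,0,0],[0,0,0],[0,0,0],[0,0,0]], "grip": [0.3,0.3,0.3,0.3,0.3]}}

```text
clock: 12.25
tool_pos: [0.4606, -0.1296, 0.0873]
eef_rot: [0.973, 0.231, 0.0, 0.0]
contact_force: [0.0, -0.2, 0.1]
opening: 0.698
finger_force: 25.0
```

{"api": "play_rows", "payload": {"translation": [[0,0,0.001],[0,0,0.001],[0,0,0]], "delta_rot": [[0,0,0],[0,0,0],[0,0,0]], "grip": [0.3,0.3,0.3]}}

```text
clock: 12.62
tool_pos: [0.4607, -0.1298, 0.0866]
eef_rot: [0.973, 0.231, 0.001, 0.0]
contact_force: [-1.9, 1.4, 16.1]
opening: 0.702
finger_force: 25.0
```

{"api": "play_rows", "payload": {"translation": [[0,0,-0.001],[0,0,0],[0,0,0],[0,0,0],[0,0,0],[0,0,0]], "delta_rot": [[0,0,0],[0,0,0],[0,0,0],[0,0,0],[0,0,0],[0,0,0]], "grip": [0.3,0.3,0.5,0.7,1,1]}}

```text
clock: 13.38
tool_pos: [0.4606, -0.1296, 0.0861]
eef_rot: [0.973, 0.231, -0.0, -0.0]
contact_force: [1.1, 1.1, -0.4]
opening: 0.999
finger_force: 0.0
```

{"api": "play_rows", "payload": {"translation": [[0,0,-0.005],[0,0,-0.01],[0,0,-0.02],[0,0,-0.04],[0,0,-0.05],[0,0,-0.05],[0,0,-0.04],[0.012,-0.02,0],[0.015,-0.02,0],[0.02,-0.03,0],[0.02,-0.03,0],[0.02,-0.03,0],[0.02,-0.03,0],[0.015,-0.02,0],[0.01,-0.016,0],[0,0,0],[0,0,0]], "delta_rot": [[0,0,0],[0,0,0],[0,0,0],[0,0,0],[0,0,0],[0,0,0],[0,0,0],[0,0,0],[0,0,0],[0,0,0],[0,0,0],[0,0,0],[0,0,0],[0,0,0],[0,0,0],[0,0,0],[0,0,0]], "grip": [1,1,1,1,1,1,1,1,1,1,1,1,1,1,1,1,1]}}

```text
clock: 15.5
tool_pos: [0.49, 0.1035, 0.3013]
eef_rot: [0.973, 0.231, -0.0, 0.001]
contact_force: [-0.7, -0.4, 1.0]
opening: 0.998
finger_force: 0.0
```

```bash
python3 - <<'E'
from h import *
s=r.get_state();print(s["q"].round(2),s["tool_pos"],s["eef_rot"].round(4),s["contact_force"])
M=[];C=[]
for c in("side","top","wrist"):
    im=r.snapshot(c);cal=r.get_calibration(c);nr=proj(cal,[.49,.104,.16])[0]
    if c=="side":
        u,v=proj(cal,[.46,-.13,.05])[0].astype(int)
        cv2.imwrite("pics/s4.png",cv2.resize(im[v-70:v+90,u-120:u+120],None,fx=3,fy=3))
    for d in r.look_for(c,"cup"):print(c,"cup",np.round(d["point"],3),round(d["confidence"],2))
    for d in r.silhouettes(c,"cap"):
        m=d["pixels"].astype(np.float32);cx=np.argwhere(m).mean(0)[::-1]
        print(c,"cap",cx.round(1),nr.round(1),m.sum(),round(d["confidence"],2))
        if np.hypot(*(cx-nr))<30:M.append(m);C.append(cal);print(fit([m],[cal],[.49,.104],.142,.174,.025));break
print(fit(M,C,[.49,.104],.142,.174,.025))
E
```

```text
[-0.22  0.53 -0.12  1.94  0.1   0.68 -1.51] [0.49001678 0.10348839 0.30126088] [ 9.731e-01  2.306e-01 -3.000e-04  5.000e-04] [-0.65448727 -0.4408467   0.98524699]
side cup [ 0.458 -0.11   0.053] 0.89
side cup [0.538 0.275 0.054] 0.88
side cup [ 0.593 -0.062  0.012] 0.6
side cap [298.5 268.9] [299.  267.3] 610.0 0.64
(array([0.49122227, 0.10314227]), np.float64(0.20440573990345))
top cup [ 0.458 -0.127  0.06 ] 0.8
top cup [ 0.587 -0.097  0.06 ] 0.72
top cup [0.542 0.284 0.056] 0.66
wrist cup [ 0.484 -0.116  0.053] 0.86
wrist cup [ 0.597 -0.08   0.061] 0.85
wrist cup [0.551 0.258 0.057] 0.74
wrist cap [318.2 253.4] [316.6 253.3] 7460.0 0.92
(array([0.49146938, 0.10365655]), np.float64(0.04827412962913513))
(array([0.49084228, 0.1033963 ]), np.float64(0.25457191467285156))
```

View pics/s4.png

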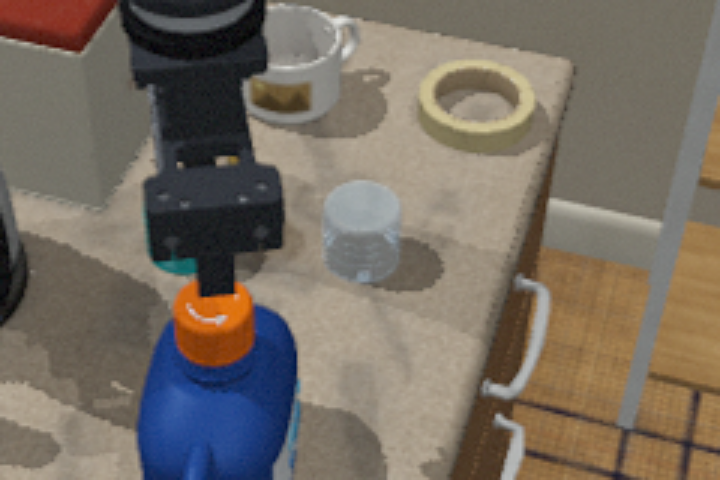

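The clear cup stands mouth down at crop px (362,232), and the decoys and bystanders haven't moved. Now I'll grip the cap.

{"api": "play_rows", "payload": {"translation": [[0.001,0,0.01],[0,0,0.015],[0,0,0.015],[0,0,0.015],[0,0,0.012],[0,0,0.01],[0,0,0.008],[0,0,0],[0,0,0]], "delta_rot": [[0,0,0],[0,0,0],[0,0,0],[0,0,0],[0,0,0],[0,0,0],[0,0,0],[0,0,0],[0,0,0]], "grip": [1,1,1,1,1,1,1,1,1]}}

```text
clock: 17.08
tool_pos: [0.4914, 0.1054, 0.2165]
eef_rot: [0.973, 0.231, 0.0, 0.0]
contact_force: [0.6, -0.1, 0.1]
opening: 0.998
finger_force: 0.0
```

{"api": "play_rows", "payload": {"translation": [[0,0,0],[0,0,0],[0,0,0],[0,0,0],[0,0,0],[0,0,0],[0,0,0]], "delta_rot": [[0,0,0],[0,0,0],[0,0,0],[0,0,0],[0,0,0],[0,0,0],[0,0,0]], "grip": [0.5,0.2,0,0,0,0,0], "squeeze": 6}}

```text
clock: 17.95
tool_pos: [0.4914, 0.105, 0.2163]
eef_rot: [0.973, 0.231, 0.0, 0.0]
contact_force: [0.4, -1.3, 1.0]
opening: 0.572
finger_force: 6.0
```

{"api": "play_rows", "payload": {"translation": [[0,0,0],[0,0,0],[0,0,0.001],[0,0,0.001],[0,0,0.001],[0,0,0.001],[0,0,0.001],[0,0,0]], "delta_rot": [[0,0,0],[0,0,0],[0,0,0],[0,0,0],[0,0,0],[0,0,0],[0,0,0],[0,0,0]], "grip": [0,0,0,0,0,0,0,0], "squeeze": 40}}

```text
clock: 18.95
tool_pos: [0.4914, 0.1054, 0.2119]
eef_rot: [0.973, 0.231, 0.001, 0.0]
contact_force: [-1.2, -3.1, 10.4]
opening: 0.561
finger_force: 40.0
```

{"api": "play_rows", "payload": {"translation": [[0,0,0.0008],[0,0,0]], "delta_rot": [[0,0,0],[0,0,0]], "grip": [0,0]}}

```text
clock: 19.2
tool_pos: [0.4914, 0.1055, 0.2112]
eef_rot: [0.973, 0.231, 0.001, 0.0]
contact_force: [-0.0, -1.9, 10.4]
opening: 0.558
finger_force: 40.0
```

{"api": "play_rows", "payload": {"translation": [[0,0,0],[0,0,0],[0,0,0]], "delta_rot": [[0,0,-4],[0,0,-6],[0,0,0]], "grip": [0,0,0]}}

```text
clock: 19.58
tool_pos: [0.4914, 0.106, 0.2113]
eef_rot: [0.949, 0.316, 0.001, -0.0]
contact_force: [-1.0, -1.0, 11.4]
opening: 0.56
finger_force: 40.0
```

```bash
python3 -c "
from h import *
s=r.get_state();print(s['tool_pos'],s['eef_rot'],s['contact_force'],s['moment'],s['opening'])"
```

```text
[0.49136252 0.1059689  0.21131015] [ 9.48786142e-01  3.15917997e-01  7.53329450e-04 -3.30418016e-04] [-1.03798196 -1.01640765 11.40038945] [-0.20598729  0.21737266  0.03080912] 0.5597531248496237
```

{"api": "play_rows", "payload": {"translation": [[0,0,0],[0,0,0],[0,0,0],[0,0,0],[0,0,0],[0,0,0],[0,0,0],[0,0,0],[0,0,0],[0,0,0],[0,0,0]], "delta_rot": [[0,0,-8],[0,0,-8],[0,0,-8],[0,0,-8],[0,0,-8],[0,0,-8],[0,0,-8],[0,0,-8],[0,0,-6],[0,0,-4],[0,0,0]], "grip": [0,0,0,0,0,0,0,0,0,0,0]}}

```text
clock: 20.95
tool_pos: [0.4903, 0.1059, 0.2111]
eef_rot: [0.568, 0.823, -0.0, -0.0]
contact_force: [-2.7, -0.9, 10.2]
opening: 0.562
finger_force: 40.0
```

```bash
python3 -c "
from h import *
s=r.get_state();q=s['eef_rot'];print(s['q'].round(2),s['tool_pos'],np.degrees(2*np.arctan2(q[1],q[0]))-26.7,s['contact_force'],s['moment'],s['opening'])
im=r.snapshot('side')[215:335,240:360];cv2.imwrite('pics/s5.png',cv2.resize(im,None,fx=5,fy=5,interpolation=2))"
```

```text
[ 0.    0.72 -0.5   2.01  0.62  0.57 -0.57] [0.4903419  0.10591973 0.21112798] 84.13468474039719 [-2.70918105 -0.85589616 10.19578089] [-0.26858324  0.52170685  0.00136312] 0.5624750733272271
```

View pics/s5.png

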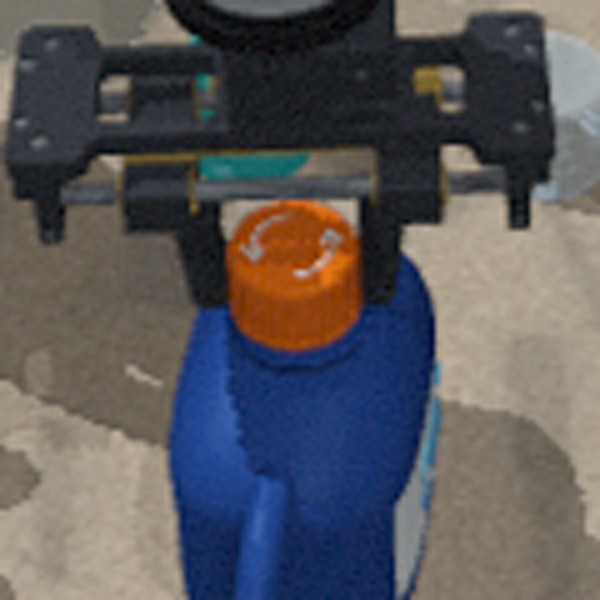

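The cap at crop px (295,275) is pressed down onto the collar, and its arrows have turned with the gripper. Lifting gently.

{"api": "play_rows", "payload": {"translation": [[0,0,-0.002],[0,0,-0.002],[0,0,-0.002],[0,0,-0.002],[0,0,-0.001],[0,0,0]], "delta_rot": [[0,0,0],[0,0,0],[0,0,0],[0,0,0],[0,0,0],[0,0,0]], "grip": [0,0,0,0,0,0]}}

```text
clock: 21.75
tool_pos: [0.4906, 0.1054, 0.2191]
eef_rot: [0.568, 0.823, -0.0, -0.001]
contact_force: [-1.4, -0.1, -0.4]
opening: 0.559
finger_force: 40.0
```

{"api": "play_rows", "payload": {"translation": [[0,0,-0.004],[0,0,-0.006],[0,0,-0.008],[0,0,-0.01],[0,0,-0.01],[0,0,-0.006],[0,0,-0.004],[0,0,0],[0,0,0],[0,0,0]], "delta_rot": [[0,0,0],[0,0,0],[0,0,0],[0,0,0],[0,0,0],[0,0,0],[0,0,0],[0,0,0],[0,0,0],[0,0,0]], "grip": [0,0,0,0,0,0,0,0,0,0]}}

```text
clock: 23.0
tool_pos: [0.491, 0.1053, 0.2671]
eef_rot: [0.568, 0.823, -0.0, -0.0]
contact_force: [-0.3, 0.3, -1.4]
opening: 0.559
finger_force: 40.0
```

```bash
python3 - <<'E'
from h import *
s=r.get_state();print(s["tool_pos"],s["eef_rot"].round(4),s["contact_force"],s["opening"])
x,y,z=s["tool_pos"];zb=.142+z-.2163;print("underside",zb)
for c in("side","top"):
    im=r.snapshot(c);cal=r.get_calibration(c);nr=proj(cal,[x,y,zb+.016])[0]
    for d in r.look_for(c,"jug")+r.look_for(c,"cap"):print(c,np.round(d["point"],3),round(d["confidence"],2))
    for d in r.silhouettes(c,"cap"):
        m=d["pixels"].astype(np.float32);cx=np.argwhere(m).mean(0)[::-1]
        if np.hypot(*(cx-nr))<20:print(c,cx,nr,fit([m],[cal],[x,y],zb,zb+.032,.025))
    if c=="side":
        for q in proj(cal,cyl(x,y,zb,zb+.032,.025)):cv2.circle(im,tuple(int(v) for v in q.round()),0,(0,255,0),-1)
        cv2.imwrite("pics/s6.png",cv2.resize(im[195:345,230:380],None,fx=4,fy=4))
E
```

```text
[0.49104635 0.1052759  0.26714821] [ 5.682e-01  8.229e-01 -2.000e-04 -2.000e-04] [-0.32108468  0.2962014  -1.41112815] 0.5586796008042555
underside 0.19284821471984764
side [0.469 0.148 0.104] 0.84
side [0.485 0.117 0.224] 0.17
side [0.49  0.114 0.221] 0.83
side [296.67451524 248.75069252] [297.0264819  249.49662275] (array([0.4921241, 0.1036757]), np.float64(0.09617382287979126))
top [0.465 0.174 0.105] 0.87
```

View pics/s6.png

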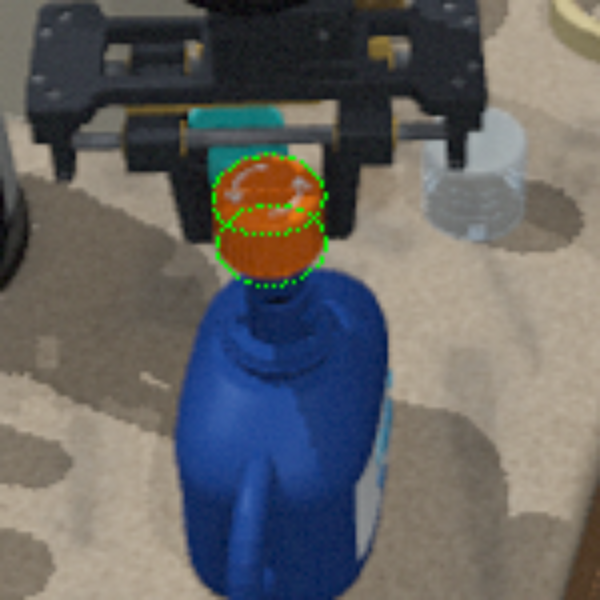

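The cap at crop px (268,220) is level in the gripper, with its underside about 3 cm above the open neck. The jug is standing and the clear cup is upright behind it. Handing in.

```bash
python3 -c "
from plant import r
print(r.finish_job())"
```

```text
the job is handed in; nothing more can be done
None
```

The job is handed in at about 23 s of the 56 s limit: the clear cup stands mouth down on the worktop, and the orange cap is off and held level about 3 cm above the open mouth; the jug is still standing, and nothing touched the mug, tape roll or peg.

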